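Unlatch a vial cassette and hold it up

ROBOT

A 6-joint arm with a two-finger parallel gripper is mounted at the origin on the work surface. World frame = base frame: x ahead of the robot, y to its left, z up, the work surface at z = 0. Lengths are in mm, angles in rad, forces in N, time in s.
With the tool pointing down it reaches from about 400 to 925 mm from the base axis. Payload 12.5 kg.
Tool frame: the origin (TCP) lies on the mounting face of the last link; the fingertips stand 190 mm ahead of it and the grasp point (between the pads) lies 171 mm ahead of it; z points along the fingers, y is the line along which they close (so a half turn about z gives the same grasp; the last joint's range is limited). The gripper opens to 95 mm and grips with 3 to 60 N. Pads are 20 mm wide; open, the fingers measure 119 mm over their backs; the gripper's body (75 mm by 180 mm) begins 59 mm behind the grasp point.
Start: joints at [-1.381, 0.491, 1.559, -0, 1.092, -0.106], TCP at [182.21, -597.85, 404.761] pointing down, gripper open.
Joint ranges: [-3.1, 3.1], [-0.84, 2.19], [0.05, 2.79], [-1.13, 4.28], [0.06, 2.93], [-2.69, 2.69]. Speed limits (rad/s): [2.22, 2.22, 2.79, 3.14, 3.14, 3.14].

INTERFACE

Orientations are given as [roll, pitch, yaw] about the fixed x, y, z axes, in that order (R = Rz(yaw) Ry(pitch) Rx(roll)).
In Python, from cell import * gives the robot as it stands.
- The arm moves only by the tool arm_command, never from a script. Its argument "rows" is a list that holds one entry, the list of rows, each a list of 7 numbers: the shift along the tool's x, y, z normalised to -1 to 1, where 1 is 0.15 m, then the turn, a rotation vector about the tool's x, y, z normalised to -1 to 1, where 1 is 360 degrees, then the opening, from -1 (shut) to 1 (fully open). A call has 1 to 10 rows; each row is the pose to reach, as a shift and turn from the pose commanded when the call began, along the tool's axes at that moment, turning the shorter way round; what a row does not reach only later rows make up. A row lasts 1/12 s, in which the tool goes at most 41.7 mm and 7.16 degrees, less where a joint would pass 70% of its speed; a pose out of reach is approached as far as the arm can. A call with a number of a shift or a turn outside -1 to 1 is refused whole. A call with a gripper value outside its range is refused whole. The fingers move at their own pace and stop on an object; the grip force is fixed at half the most. Time passes only in rows, so rows that repeat a pose let the fingers close. It gives the time, the measured TCP pose, the force, the opening and the grip force at its end, in the units of the state.
- state(): the state, without advancing time (a new reading comes with each control period).
- read_camera(name): name is "scene" or "side" or "wrist"; returns (picture, depth): 384x512x3 uint8, red, green, blue; 384x512 float32, mm along the optical axis (not along the pixel's ray), 0 where there is no reading.
- get_calibration(name): a dict with "camera_matrix" (3x3 intrinsics, pixels), "position" and "orientation" of the camera in the world; the wrist camera has in their place "hand_eye" (4x4, takes a point from camera to tool coordinates, whose origin is the TCP and whose axes are the flange's). Camera axes: x right, y up, looking along -z (the intrinsics and any distortion apply to the point x, -y, -z); pixel columns grow to the right and rows downward; lengths in mm; the calibration is good to about 2 mm. A picture is of the moment at which its call begins: read the wrist's pose just before it. get_calibration takes no time and is no camera call.
- job_done(): hands the job in; it is judged then, once.
The state is a dict: "t": time; "joints": joint angles; "qvel": joint speeds; "tau": joint torques, N m; "eef_pos": TCP position; "tcp_rot": TCP orientation; "ft_force": force on the tool from outside, world axes, zero at the start; "moment": the same for the moment, N m; "opening": opening from 0.0 (shut) to 1.0 (fully open); "grip_force": force on a finger pad.
Only numpy, scipy, OpenCV 4.12 (cv2) and the standard library are available. Lean on these libraries where they do the work, as an engineer would, in place of code of your own. Each camera call takes 0.05 s, during which the arm holds its last target. There are 200 camera calls.

TASK

Turn the black knob of the vial dock clockwise until its yellow keeper arm points at the green index post, let go of it, then pinch the two orange catches of the white cassette together and lift the cassette up out of the dock. Finish while still holding it by the squeezed catches, level and still, with its underside at least 10 cm above the bench; leave the keeper at the green post and everything else on the bench where it is.

Things in the scene. Friction and masses are not known exactly. Their poses are not given: they have to be found in the camera images.
- dock: Fixed grey-white vial dock, 280 mm long (x), 130 wide (y). Origin: on the bench (z=0) under the seated cassette's centre; z up. Knob axis at x -115, y 0; 50 mm high housing at x 62 to 137. Bay walls and steel lips end 30 mm above the bench; bay floor 6 mm; 1 mm play round the cassette. Lips (underside 24 mm up, inner edges at y +-23.5 mm) trap the catches' teeth until squeezed in.
- keeper (a joint): Knob with yellow keeper arm, upright axis. Radians, growing clockwise seen from above, range 0 to 2.2: 0 = arm along the dock's +x, over the end of the cassette (starts between 0 and 0.4, which stops the cassette from rising); 1.40 = arm centred on the green index post. Stays where it is left (friction about 0.05 N m).
- keeper_grip (a point): Point on the knob's axis, 62 mm above the bench, fixed to the knob: x axis along the keeper arm, z up. Black grip: upright bar 36 mm long (along the arm), 12 thick, 46 to 74 mm above the bench, on a 44 mm disc (38 to 46 mm up). Yellow arm: reaches 80 mm from the axis, 12 wide, 38 to 44 mm up. The cassette's end is 65 mm from the axis.
- index_post (a point): Centre of the top of the green index post on the dock, 44 mm above the bench, 95 mm from the knob's axis; post 16 x 12 mm.
- cassette: White vial cassette seated in the dock, 100 mm long (its x, same as the dock's x), 40 wide at its end blocks, five lime-green capped vials fixed in a row along x (tops 74 mm above its underside, 14 mm wide). Loose, 0.13 to 0.25 kg. Origin: centre of its underside, 6 mm above the bench when seated; z up. Orange catches stand at mid-length on its +y and -y sides.
- pinch (a point): Midway between the two orange catches, 52 mm above the cassette's underside (58 mm above the bench when seated): pinch here along the cassette's y. Each catch is an upright plate 28 mm long (x), 5 thick, 10 to 66 mm above the underside. Over the outer faces 44 mm when free, 30 mm when fully squeezed. A 30 N grip holds it well.
- catch_left (a joint): Spring catch on the cassette's +y side, m, 0 = out (latched), 0.007 = fully squeezed in; its tooth clears the dock's lip from about 0.0045 on. The spring takes 1.6 N at 0 and 4.4 N when fully in.
- catch_right (a joint): The same catch on the cassette's -y side, 0 to 0.007 m.
- spare: Bystander: grey cassette with violet caps, no orange catches, 100 x 40 x 74 mm, standing about 145 mm to the dock's +y side. Origin: centre of its underside.
- timer: Bystander: white timer 60 x 60 x 22 mm lying about 145 mm to the dock's -y side. Origin: centre of its underside.
- reagent: Bystander: amber bottle, diameter 60 mm, 130 mm tall, off to one side. Origin: centre of its underside.
- jar: Bystander: clear jar with blue cap, diameter 64 mm, 75 mm tall, off to one side. Origin: centre of its underside.
- tipbox: Bystander: blue pipette-tip box 85 x 120 x 70 mm, off to one side. Origin: centre of its underside.
- marker: Bystander: grey marker pen 136 mm long with teal cap, lying off to one side, 14 mm high. Origin: middle of its underside.

How it is judged:
By the outcome, as a careful person would: the job done as asked, in the order asked, and still so for the second after the job is handed in, while the arm keeps its last pose, push and grip.
It also fails if it takes over 51 s, if anything falls off the work surface, if the arm or the gripper's body presses on something with over 40 N, if the wrist force passes 120 N, or if a joint passes its speed limit or range.

## Working session

There is one attempt and no reset: what is moved stays moved. The work goes in short steps, Python scripts to look and compute and a tool call to move; the robot and the scene stay as the last step left them, time stands still between calls to the robot, and variables do not carry over. Pictures are saved under pics/ and viewed, at most 10 in all, crops included, and the job is handed in when it is done.

Besides the shell and the picture viewer there is one more tool, called after ">>>" by a JSON object that holds its "fn" and its "kwargs". arm_command: Moves the arm, as the interface text tells. Its arguments: {"type":"object","properties":{"rows":{"type":"array","items":{"type":"array","items":{"type":"array","items":{"type":"number","minimum":-1,"maximum":1}}}}},"required":["rows"]}

```bash
mkdir -p pics; cat > h.py <<'E'
from cell import *
import numpy as np, cv2
from scipy.spatial.transform import Rotation as R
def cam(name):
    s=state(); p,d=read_camera(name); c=get_calibration(name)
    K=np.array(c["camera_matrix"])
    if "hand_eye" in c:
        T=np.eye(4);T[:3,:3]=R.from_euler("xyz",s["tcp_rot"]).as_matrix();T[:3,3]=s["eef_pos"]
        T=T@np.array(c["hand_eye"])
    else:
        T=np.eye(4);T[:3,:3]=R.from_euler("xyz",c["orientation"]).as_matrix();T[:3,3]=c["position"]
    return p,d,K,T,c
def pts(d,K,T):
    v,u=np.mgrid[:d.shape[0],:d.shape[1]]
    x=(u-K[0,2])/K[0,0]*d; y=(v-K[1,2])/K[1,1]*d
    P=np.stack([x,-y,-d],-1)
    return P@T[:3,:3].T+T[:3,3]
def save(n,p): cv2.imwrite("pics/"+n,p[:,:,::-1])
E
python3 - <<'E'
from h import *
print(state())
for n in("scene","side","wrist"):
    p,d,K,T,c=cam(n); np.savez(n,p=p,d=d,K=K,T=T); print(n,c); save(n+"0.png",p)
a=[cv2.imread(f"pics/{n}0.png") for n in("scene","side")]
cv2.imwrite("pics/both.png",cv2.resize(np.vstack(a),(400,600)))
E
```

```text
{'t': 0.0, 'joints': array([-1.38064135e+00,  4.91537608e-01,  1.55949729e+00, -3.73940680e-05,
        1.09171316e+00, -1.05613742e-01]), 'qvel': array([-0.00043658,  0.00070141,  0.00062504, -0.00087502, -0.00044039,
       -0.00133721]), 'tau': array([-8.02637787e-04, -6.12638783e+01, -2.58179981e+01,  6.92001614e-02,
        4.82411915e-02, -1.04864273e-04]), 'eef_pos': array([ 182.17276182, -597.80518848,  404.15879191]), 'tcp_rot': array([-3.14044018e+00, -8.88211797e-05,  2.95785921e-01]), 'ft_force': array([0.37923879, 0.6475751 , 0.37042558]), 'moment': array([-0.01997455,  0.01660773, -0.05631479]), 'grip_force': 0.0, 'opening': 1.0018886197727008}
scene {'camera_matrix': array([[386.64534434,   0.        , 260.34620915],
       [  0.        , 386.64534434, 193.49596177],
       [  0.        ,   0.        ,   1.        ]]), 'position': array([1180.32339441, -496.78859872,  910.7324396 ]), 'orientation': array([0.72993852, 0.01495299, 0.88064324])}
side {'camera_matrix': array([[374.26556617,   0.        , 250.60037283],
       [  0.        , 374.26556617, 190.30279161],
       [  0.        ,   0.        ,   1.        ]]), 'position': array([ 539.94668335, -648.96345045,  872.11651487]), 'orientation': array([ 0.69661261, -0.00296064, -0.08548527])}
wrist {'camera_matrix': array([[274.49406563,   0.        , 256.22214508],
       [  0.        , 274.49406563, 188.98072572],
       [  0.        ,   0.        ,   1.        ]]), 'hand_eye': array([[ 1.60105211e-04,  9.72472615e-01,  2.33017141e-01,
         6.34721952e+01],
       [ 9.99999749e-01,  4.98892147e-06, -7.07916849e-04,
        -8.40998719e-02],
       [-6.89592254e-04,  2.33017196e-01, -9.72472370e-01,
         2.02969761e+01],
       [ 0.00000000e+00,  0.00000000e+00,  0.00000000e+00,
         1.00000000e+00]])}
```

View pics/scene0.png

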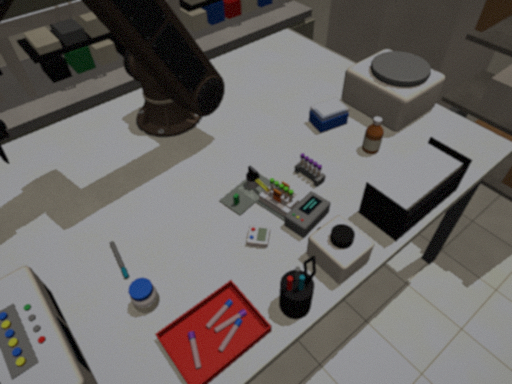

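View pics/side0.png

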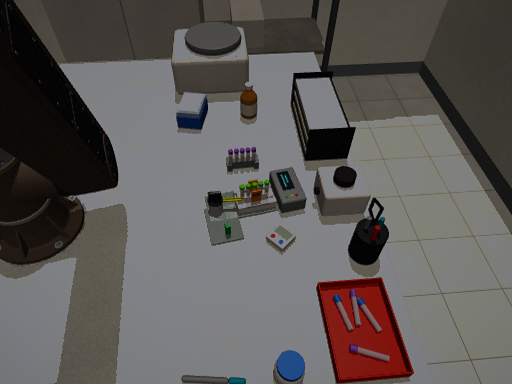

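The scene view shows the dock at about (275,195): knob (252,174), yellow arm (262,184), lime caps (280,188), green post (236,200), housing (307,212). In the side view the knob is at (215,199), yellow arm (232,200), caps (240–268,186), orange (256,192), post (228,230), spare (242,157) and timer (281,237).

```bash
python3 - <<'E'
from h import *
import itertools
for n,(u0,v0,u1,v1) in (("scene",(215,150,340,250)),("side",(190,140,320,255))):
    z=np.load(n+".npz"); P=pts(z["d"],z["K"],z["T"]); hsv=cv2.cvtColor(z["p"],cv2.COLOR_RGB2HSV)
    roi=np.zeros(hsv.shape[:2],bool); roi[v0:v1,u0:u1]=1
    for col,lo,hi in (("yellow",(24,140,90),(33,255,255)),("lime",(36,130,90),(50,255,255)),("green",(55,100,40),(80,255,255)),("orange",(5,150,80),(16,255,255)),("violet",(130,80,50),(160,255,255))):
        m=(cv2.inRange(hsv,lo,hi)>0)&roi
        k,l,st,ce=cv2.connectedComponentsWithStats(m.astype(np.uint8))
        for i in range(1,k):
            if st[i,4]<4: continue
            q=P[l==i]; print(n,col,st[i,4],ce[i].round(1),"med",np.median(q,0).round(1),"zmax",q[:,2].max().round(1))
    q=P[roi]
    # height layers
    for a,b in ((28,33),(44,55),(70,78)):
        s=(P[...,2]>a)&(P[...,2]<b)&roi; print(n,a,b,s.sum(),np.median(P[s],0).round(1) if s.any() else "")
    print("bench z",np.median(P[roi&(abs(P[...,2])<5)][:,2]))
    # black grip
    dark=(z["p"].max(-1)<45)&roi&(P[...,2]>55)
    print("dark",dark.sum(),np.argwhere(dark).mean(0),P[dark].mean(0).round(1))
w=cv2.resize(cv2.imread("pics/scene0.png")[150:250,215:340],(500,400),interpolation=cv2.INTER_CUBIC)
v=cv2.resize(cv2.imread("pics/side0.png")[140:255,190:320],(452,400),interpolation=cv2.INTER_CUBIC)
cv2.imwrite("pics/crop1.png",cv2.resize(np.hstack([w,v]),(800,336)))
E
```

```text
scene yellow 45 [261.3 184.3] med [543.3  13.1  43.3] zmax 48.6
scene lime 7 [272.  180.6] med [579.8  27.1  79. ] zmax 81.6
scene lime 4 [276.5 183. ] med [597.7  30.   79.5] zmax 79.8
scene lime 38 [285.6 187.8] med [629.8  37.6  79.2] zmax 81.7
scene green 33 [235.8 198.2] med [534.  -75.9  36. ] zmax 910.7
scene orange 17 [276.8 190.9] med [613.8  15.6  70.7] zmax 74.9
scene violet 67 [311.2 161.3] med [591.1 179.5  72.3] zmax 77.9
scene 28 33 368 [626.4  21.3  30. ]
scene 44 55 1095 [706.3  39.1  49.3]
scene 70 78 194 [602.   36.3  73.5]
bench z -0.38375053883055443
dark 205 [221.89268293 317.29268293] [784.9  -2.2 112.8]
side yellow 5 [291.2 195.4] med [713.3   6.2  52.8] zmax 54.1
side yellow 38 [230.9 198.9] med [543.4  11.6  44.7] zmax 47.6
side yellow 7 [238. 197.] med [563.7  18.4  45. ] zmax 45.9
side lime 13 [260.2 182.2] med [627.9  36.2  81.3] zmax 84.1
side lime 12 [266.5 181. ] med [646.4  41.5  80.4] zmax 82.3
side lime 15 [248.1 184.6] med [593.5  31.4  81.7] zmax 83.7
side lime 16 [254.  183.5] med [610.5  33.8  80.3] zmax 83.9
side lime 14 [241.7 185.8] med [576.2  29.   80.4] zmax 81.8
side green 5 [286.2 196.4] med [698.4   2.9  53.5] zmax 55.2
side green 26 [227.5 225.2] med [528.5 -75.1  44.9] zmax 48.0
side violet 14 [247.4 149. ] med [603.8 179.7  75.3] zmax 77.4
side violet 12 [253.5 148. ] med [622.7 182.5  74.8] zmax 75.8
side violet 17 [230.2 150.6] med [550.3 177.3  74.2] zmax 77.3
side violet 15 [236. 150.] med [568.5 179.2  74.5] zmax 76.7
side violet 14 [241.5 149.3] med [585.8 179.5  75. ] zmax 78.0
side 28 33 462 [608.7  17.8  30.9]
side 44 55 1222 [698.8  34.4  50.4]
side 70 78 252 [600.2  47.   74. ]
bench z 1.0393546726207887
dark 314 [170.80254777 275.39808917] [681.5  85.   79. ]
```

View pics/crop1.png

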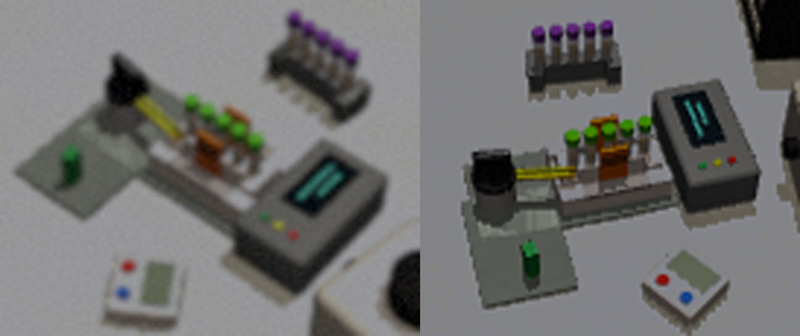

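The crops show the keeper arm over the cassette's near end, nearly along the dock. By depth, the knob axis is near (498,14), cassette near (611,34), dock yaw about 0.18 and the post about (531,-75), which fits the 95 mm given. I'll move above the dock for a wrist view.

>>> {"fn": "arm_command", "kwargs": {"rows": [[[0.9,-0.8,0.09,0,0,0,1],[0.9,-0.8,0.09,0,0,0,1],[0.9,-0.8,0.09,0,0,0,1],[0.9,-0.8,0.09,0,0,0,1],[0.9,-0.8,0.09,0,0,0,1]]]}}

```text
t: 0.57
eef_pos: [277.9, -439.9, 390.9]
tcp_rot: [-3.14, -0.0, 0.298]
ft_force: [-0.2, -1.0, -0.3]
opening: 1.0
grip_force: 0.0
```

>>> {"fn": "arm_command", "kwargs": {"rows": [[[0.9,-0.8,0.09,0,0,0,1],[0.9,-0.8,0.09,0,0,0,1],[0.9,-0.8,0.09,0,0,0,1],[0.9,-0.8,0.09,0,0,0,1],[0.9,-0.8,0.09,0,0,0,1]]]}}

```text
t: 0.98
eef_pos: [371.8, -286.3, 377.5]
tcp_rot: [-3.141, 0.0, 0.298]
ft_force: [-0.1, -0.4, 0.4]
opening: 0.998
grip_force: 0.0
```

>>> {"fn": "arm_command", "kwargs": {"rows": [[[0.9,-0.8,0.09,0,0,0,1],[0.9,-0.8,0.09,0,0,0,1],[0.9,-0.8,0.09,0,0,0,1],[0.9,-0.8,0.09,0,0,0,1],[0.9,-0.8,0.09,0,0,0,1]]]}}

```text
t: 1.4
eef_pos: [466.4, -132.2, 364.0]
tcp_rot: [-3.141, -0.0, 0.298]
ft_force: [-0.3, -0.5, -0.5]
opening: 1.0
grip_force: 0.0
```

>>> {"fn": "arm_command", "kwargs": {"rows": [[[0.9,-0.8,0.09,0,0,-0.19,1],[0.9,-0.8,0.09,0,0,-0.19,1],[0.9,-0.8,0.09,0,0,-0.19,1],[0.9,-0.8,0.09,0,0,-0.19,1],[0.9,-0.8,0.09,0,0,-0.19,1],[0.9,-0.8,0.09,0,0,-0.19,1],[0.9,-0.8,0.09,0,0,-0.19,1],[0.9,-0.8,0.09,0,0,-0.19,1],[0.9,-0.8,0.09,0,0,-0.19,1],[0.9,-0.8,0.09,0,0,-0.19,1]]]}}

```text
t: 2.23
eef_pos: [559.1, 18.5, 350.5]
tcp_rot: [-3.141, 0.0, 1.497]
ft_force: [-0.3, -0.5, -0.3]
opening: 1.0
grip_force: 0.0
```

>>> {"fn": "arm_command", "kwargs": {"rows": [[[0,0,0,0,0,-0.19,1],[0,0,0,0,0,-0.19,1],[0,0,0,0,0,-0.19,1],[0,0,0,0,0,-0.19,1],[0,0,0,0,0,-0.19,1],[0,0,0,0,0,-0.19,1],[0,0,0,0,0,-0.19,1],[0,0,0,0,0,-0.19,1],[0,0,0,0,0,-0.19,1],[0,0,0,0,0,-0.19,1]]]}}

```text
t: 3.07
eef_pos: [559.1, 18.4, 350.6]
tcp_rot: [-3.141, 0.0, 2.69]
ft_force: [-0.0, -0.3, -0.2]
opening: 1.003
grip_force: 0.0
```

>>> {"fn": "arm_command", "kwargs": {"rows": [[[0,0,0,0,0,-0.07,1],[0,0,0,0,0,-0.07,1],[0,0,0,0,0,-0.07,1],[0,0,0,0,0,-0.07,1],[0,0,0,0,0,-0.07,1],[0,0,0,0,0,-0.07,1]]]}}

```text
t: 3.57
eef_pos: [559.0, 18.5, 350.6]
tcp_rot: [-3.141, -0.0, 3.121]
ft_force: [-0.6, 1.1, 0.6]
opening: 0.998
grip_force: 0.0
```

```bash
cat >> h.py <<'E'
def masks(p,d,K,T,cols,roi=None,amin=15):
    P=pts(d,K,T); hsv=cv2.cvtColor(p,cv2.COLOR_RGB2HSV)
    L=dict(yellow=((24,140,60),(33,255,255)),lime=((36,130,60),(50,255,255)),green=((55,100,30),(80,255,255)),orange=((5,150,60),(16,255,255)))
    for c in cols:
        k,l,st,ce=cv2.connectedComponentsWithStats(cv2.inRange(hsv,*L[c]))
        for i in range(1,k):
            if st[i,4]<amin: continue
            q=P[l==i]; print(c,st[i,4],ce[i].round(1),"med",np.median(q,0).round(1),"min",np.percentile(q,3,0).round(1),"max",np.percentile(q,97,0).round(1))
E
python3 - <<'E'
from h import *
s=state(); print(s["t"],s["eef_pos"],s["tcp_rot"],s["joints"],s["opening"])
p,d,K,T,c=cam("wrist"); np.savez("w1",p=p,d=d,K=K,T=T); save("w1.png",p)
masks(p,d,K,T,["yellow","lime","green","orange"])
E
```

```text
3.5667 [559.03319113  18.48653119 350.59084191] [-3.14148273e+00 -1.12882622e-04  3.12064560e+00] [-8.50180537e-02  4.60864395e-01  1.78302896e+00 -1.49533189e-04
  8.97804918e-01 -1.63477411e+00] 0.9979023327743246
lime 359 [269.5 220.2] med [585.5  30.2  79.6] min [567.1  24.   70. ] max [603.   36.5  80.9]
lime 209 [279.6 274.2] med [642.6  39.7  79.3] min [631.7  34.3  42.4] max [671.9  47.2  80.9]
green 216 [171.6 158. ] med [526.3 -70.2  43.3] min [521.  -80.1  18.6] max [532.9 -64.8  44.9]
orange 86 [288.3 223.6] med [592.9  51.   57.5] min [527.1  29.5  26.8] max [609.6  52.8 251.8]
orange 107 [253.8 228.1] med [599.1  14.6  57. ] min [527.3  10.9  23.2] max [609.8  17.7 250.8]
```

View pics/w1.png

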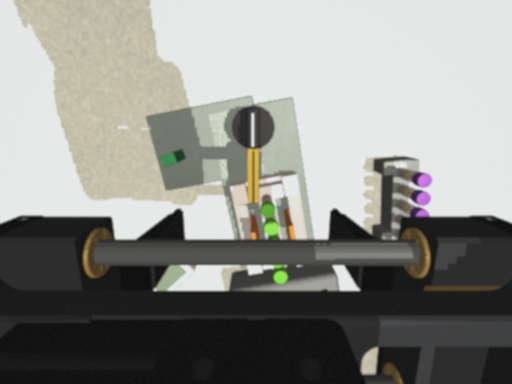

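The wrist view shows the knob at (253,127) with its bright grip bar, the arm down to (253,200), the post at (172,158) and caps at (268,211)–(280,277).

```bash
python3 - <<'E'
from h import *
z=np.load("w1.npz");p,d,K,T=[z[k] for k in "pdKT"]
P=pts(d,K,T); hsv=cv2.cvtColor(p,cv2.COLOR_RGB2HSV)
print("arm px",hsv[170,245:263].tolist())
def ray(u,v,h):
    r=T[:3,:3]@np.array([(u-K[0,2])/K[0,0],-(v-K[1,2])/K[1,1],-1]); o=T[:3,3]; return o+r*(h-o[2])/r[2]
roi=np.zeros(d.shape,bool); roi[95:205,215:300]=1
def line(m,name):
    q=P[m]; (cx,cy),(w,h),a=cv2.minAreaRect(q[:,:2].astype(np.float32)); vx=cv2.fitLine(q[:,:2].astype(np.float32),cv2.DIST_HUBER,0,.01,.01).ravel()
    print(name,m.sum(),"mean",q.mean(0).round(1),"rect",(round(cx,1),round(cy,1)),(round(w,1),round(h,1)),round(a,1),"dir",np.arctan2(vx[1],vx[0]).round(3),"z",np.percentile(q[:,2],[5,50,95]).round(1))
line(roi&(P[...,2]>66)&(P[...,2]<80)&(P[...,0]<530),"grip top")
dk=roi&(p.max(-1)<70)&(P[...,2]>36)&(P[...,0]<530); line(dk,"disc dark")
us=np.argwhere(dk); (c,r)=cv2.minEnclosingCircle(us[:,::-1].astype(np.float32)); print("circ",c,r,"at46",ray(*c,46).round(1), "r mm",r/K[0,0]*280)
y=roi&(hsv[...,1]>120)&(hsv[...,0]>12)&(hsv[...,0]<35)&(P[...,2]>30)&(P[...,2]<50); line(y,"yellow"); line(y&(P[...,0]<557),"yellow clear")
g=(cv2.inRange(hsv,(50,80,20),(85,255,255))>0)&(P[...,2]>40)&(P[...,2]<48); line(g,"post top")
li=(cv2.inRange(hsv,(36,130,60),(50,255,255))>0)&(P[...,2]>77)&(P[...,2]<84); line(li,"caps")
print("bench",np.median(P[40:80,300:350][...,2]),"dock plate z",np.median(P[105:180,275:290].reshape(-1,3),0))
# dock plate edge pixels
for nm in("side",):
    z=np.load("side.npz"); PS=pts(z["d"],z["K"],z["T"]); h2=cv2.cvtColor(z["p"],cv2.COLOR_RGB2HSV)
    m=(h2[...,1]>110)&(abs(h2[...,0].astype(int)-28)<6)&(PS[...,2]>36)&(PS[...,2]<50); m[:, :218]=0;m[:,245:]=0; m[:150]=0;m[240:]=0
    P=PS; line(m,"side yellow")
E
```

```text
arm px [[43, 19, 121], [28, 38, 126], [22, 104, 164], [23, 155, 202], [23, 173, 217], [23, 173, 217], [23, 171, 201], [23, 163, 160], [22, 157, 133], [23, 166, 167], [23, 171, 207], [23, 175, 217], [23, 172, 210], [22, 144, 181], [23, 73, 137], [44, 21, 131], [45, 19, 165], [45, 18, 198]]
grip top 513 mean [495.5  16.2  73.5] rect (495.7, 16.2) (11.2, 35.0) 88.8 dir -0.025 z [72.  73.6 74.9]
disc dark 683 mean [495.6   9.   57.4] rect (496.6, 9.5) (38.2, 27.9) 1.2 dir -0.096 z [44.6 46.2 74.3]
circ (252.0, 127.0) 20.61562728881836 at46 [496.2  14.9  46. ] r mm 21.029145485006076
yellow 572 mean [544.9  14.6  43.8] rect (547.5, 14.7) (10.8, 62.6) 88.4 dir -0.026 z [42.6 43.7 45.1]
yellow clear 413 mean [536.7  14.9  43.8] rect (536.6, 14.9) (10.7, 40.8) 88.9 dir -0.025 z [42.6 43.8 45.2]
post top 191 mean [543.  -60.1  43.8] rect (598.1, -15.8) (197.7, 17.6) 39.0 dir 0.685 z [42.  43.7 46.1]
caps 465 mean [603.7  33.6  79.6] rect (608.9, 34.7) (85.5, 13.8) 9.9 dir 0.168 z [78.3 79.7 80.7]
bench -0.49896576036854867 dock plate z [514.50521127  48.86682278   5.74845776]
side yellow 67 mean [547.6  13.9  44.7] rect (547.9, 14.7) (14.6, 53.9) 83.6 dir -0.044 z [42.  44.8 46.9]
```

Grip bar: centre (495.7, 16.1), top 73.5, 35×11 mm, direction -0.025, all matching the spec. Dock yaw is 0.17, so the keeper is at about 0.195. Next I move onto the knob with the grasp at 68 mm, so the tips clear the disc.

>>> {"fn": "arm_command", "kwargs": {"rows": [[[0.42,-0.025,0.3,0,0,0,1],[0.42,-0.025,0.3,0,0,0,1],[0.42,-0.025,0.3,0,0,0,1],[0.42,-0.025,0.745,0,0,0,1],[0.42,-0.025,0.745,0,0,0,1],[0.42,-0.025,0.745,0,0,0,1],[0.42,-0.025,0.745,0,0,0,1]]]}}

```text
t: 4.2
eef_pos: [496.0, 16.0, 238.6]
tcp_rot: [3.141, -0.002, 3.122]
ft_force: [0.3, 0.4, 0.4]
opening: 1.002
grip_force: 0.0
```

>>> {"fn": "arm_command", "kwargs": {"rows": [[[0,0,0,0,0,0,-1],[0,0,0,0,0,0,-1],[0,0,0,0,0,0,-1],[0,0,0,0,0,0,-1],[0,0,0,0,0,0,-1],[0,0,0,0,0,0,-1],[0,0,0,0,0,0,-1],[0,0,0,0,0,0,-1],[0,0,0,0,0,0,-1],[0,0,0,0,0,0,-1]]]}}

```text
t: 5.03
eef_pos: [495.8, 16.1, 238.9]
tcp_rot: [-3.142, -0.0, 3.123]
ft_force: [0.0, -0.6, 0.1]
opening: 0.357
grip_force: 0.0
```

>>> {"fn": "arm_command", "kwargs": {"rows": [[[0,0,0,0,0,0,-1],[0,0,0,0,0,0,-1],[0,0,0,0,0,0,-1],[0,0,0,0,0,0,-1],[0,0,0,0,0,0,-1],[0,0,0,0,0,0,-1]]]}}

```text
t: 5.53
eef_pos: [495.8, 16.2, 238.9]
tcp_rot: [3.142, -0.0, 3.123]
ft_force: [0.7, 3.6, 0.5]
opening: 0.125
grip_force: 30.0
```

>>> {"fn": "arm_command", "kwargs": {"rows": [[[0,0,0,0,0,0.012,-1],[0,0,0,0,0,0.024,-1],[0,0,0,0,0,0.036,-1],[0,0,0,0,0,0.048,-1],[0,0,0,0,0,0.06,-1],[0,0,0,0,0,0.072,-1],[0,0,0,0,0,0.084,-1],[0,0,0,0,0,0.096,-1],[0,0,0,0,0,0.096,-1]]]}}

```text
t: 6.28
eef_pos: [496.0, 17.0, 239.0]
tcp_rot: [3.14, 0.0, 2.515]
ft_force: [2.5, 14.3, -0.8]
opening: 0.12
grip_force: 30.0
```

>>> {"fn": "arm_command", "kwargs": {"rows": [[[0,0,0,0,0,0.012,-1],[0,0,0,0,0,0.024,-1],[0,0,0,0,0,0.036,-1],[0,0,0,0,0,0.048,-1],[0,0,0,0,0,0.06,-1],[0,0,0,0,0,0.072,-1],[0,0,0,0,0,0.084,-1],[0,0,0,0,0,0.096,-1],[0,0,0,0,0,0.096,-1],[0,0,0,0,0,0.096,-1]]]}}

```text
t: 7.12
eef_pos: [496.5, 17.5, 239.0]
tcp_rot: [3.138, -0.001, 1.916]
ft_force: [8.0, 22.3, -4.5]
opening: 0.121
grip_force: 30.0
```

```bash
python3 - <<'E'
from h import *
s=state(); print(s["t"],s["eef_pos"],s["tcp_rot"],s["moment"],s["grip_force"],s["opening"])
def fit(n,sl):
    p,d,K,T,c=cam(n); P=pts(d,K,T); h=cv2.cvtColor(p,cv2.COLOR_RGB2HSV); np.savez(n+"2",p=p,d=d,K=K,T=T); save(n+"2.png",p)
    dist=np.hypot(P[...,0]-495.7,P[...,1]-16.1)
    for nm,lo,hi,z0,z1 in(("yellow",(18,110,60),(34,255,255),36,50),("green",(50,80,20),(85,255,255),38,50)):
        m=(cv2.inRange(h,lo,hi)>0)&(P[...,2]>z0)&(P[...,2]<z1)&(dist<120)
        if m.sum()<5: print(n,nm,m.sum());continue
        q=P[m]; c0=q.mean(0); print(n,nm,m.sum(),c0.round(1),"rect",cv2.minAreaRect(q[:,:2].astype(np.float32)),"bearing",np.arctan2(c0[1]-16.1,c0[0]-495.7).round(3))
for n in("scene","side","wrist"): fit(n,0)
E
```

```text
7.1167 [496.54899576  17.50216549 238.98331791] [ 3.13827479e+00 -5.55324380e-04  1.91570779e+00] [ 4.15429213 -1.46028094 -0.03838056] 29.998038411140442 0.12072431074289536
scene yellow 69 [518.8 -31.   43. ] rect ((544.6126708984375, 9.562423706054688), (137.12686157226562, 47.71762466430664), 55.28889465332031) bearing -1.115
scene green 21 [531.5 -73.9  42.1] rect ((530.9697265625, -72.70529174804688), (12.294137954711914, 15.56507396697998), 23.382793426513672) bearing -1.193
side yellow 69 [513.9 -33.1  44.7] rect ((514.0316772460938, -31.902694702148438), (12.106971740722656, 63.22593688964844), 19.676471710205078) bearing -1.216
side green 31 [528.9 -76.   43.8] rect ((528.76220703125, -74.45548248291016), (11.501485824584961, 18.24551010131836), 15.885894775390625) bearing -1.224
wrist yellow 301 [511.8 -23.2  43.8] rect ((557.4895629882812, -7.607248306274414), (110.23897552490234, 16.12116813659668), 18.38461685180664) bearing -1.182
wrist green 0
```

The keeper bearing of -1.227 matches the post at -1.23. There is a 24 N side load from a small axis offset, so I null that before letting go.

>>> {"fn": "arm_command", "kwargs": {"rows": [[[0.007,0.0075,0,0,0,0,-1],[0.007,0.0075,0,0,0,0,-1],[0.007,0.0075,0,0,0,0,-1],[0.007,0.0075,0,0,0,0,-1]]]}}

```text
t: 7.6
eef_pos: [496.8, 17.9, 239.0]
tcp_rot: [3.14, -0.0, 1.917]
ft_force: [3.7, 9.8, -2.7]
opening: 0.124
grip_force: 30.0
```

>>> {"fn": "arm_command", "kwargs": {"rows": [[[0,0,0,0,0,0,-0.2],[0,0,0,0,0,0,-0.2],[0,0,0,0,0,0,-0.2],[0,0,0,0,0,0,-0.2],[0,0,0,0,0,0,-0.2],[0,0,0,0,0,0,-0.2]]]}}

```text
t: 8.1
eef_pos: [496.4, 17.4, 239.0]
tcp_rot: [-3.142, 0.0, 1.917]
ft_force: [-0.5, -0.2, -0.4]
opening: 0.395
grip_force: 0.0
```

>>> {"fn": "arm_command", "kwargs": {"rows": [[[0,0,-0.25,0,0,0,0.5],[0,0,-0.5,0,0,0,0.5],[0,0,-0.75,0,0,0,0.5],[0,0,-0.75,0,0,0,0.5]]]}}

```text
t: 8.43
eef_pos: [497.1, 17.5, 357.4]
tcp_rot: [3.134, 0.004, 1.917]
ft_force: [-0.1, -1.0, 0.4]
opening: 0.624
grip_force: 0.0
```

```bash
python3 - <<'E'
from h import *
s=state(); print(s["t"],s["eef_pos"],s["tcp_rot"],s["ft_force"],s["opening"])
p,d,K,T,c=cam("wrist"); P=pts(d,K,T); h=cv2.cvtColor(p,cv2.COLOR_RGB2HSV); np.savez("w3",p=p,d=d,K=K,T=T); save("w3.png",p)
near=np.hypot(P[...,0]-496,P[...,1]-16.5)
def line(m,name):
    if m.sum()<8: print(name,m.sum()); return
    q=P[m]; r=cv2.minAreaRect(q[:,:2].astype(np.float32)); v=cv2.fitLine(q[:,:2].astype(np.float32),cv2.DIST_HUBER,0,.01,.01).ravel()
    print(name,m.sum(),q.mean(0).round(1),np.round(r[0],1),np.round(r[1],1),"dir",np.arctan2(v[1],v[0]).round(3))
line((P[...,2]>68)&(P[...,2]<78)&(near<30),"grip")
ar=(cv2.inRange(h,(18,110,60),(34,255,255))>0)&(P[...,2]>38)&(P[...,2]<49)
line(ar&(near<85)&(P[...,1]<0),"arm")
line((cv2.inRange(h,(50,80,20),(85,255,255))>0)&(P[...,2]>40)&(P[...,2]<48)&(near<115),"post")
line((cv2.inRange(h,(36,130,60),(50,255,255))>0)&(P[...,2]>77)&(P[...,2]<84),"caps")
for i,sg in enumerate((1,-1)):
    m=(cv2.inRange(h,(3,150,60),(16,255,255))>0)&(P[...,2]>66)&(P[...,2]<76)&(abs(P[...,0]-609)<40); m&=(sg*(P[...,1]-34.5-0.17*(P[...,0]-609))>0); line(m,"catch%+d"%sg)
E
```

```text
8.4333 [497.057604    17.46562805 357.37373453] [3.13354127 0.00393011 1.91692195] [-0.08109061 -1.02828869  0.43608009] 0.6238546651985335
grip 428 [496.1  17.2  73.5] [496.3  16.8] [11.1 35.4] dir -1.203
arm 304 [512.  -26.6  43.9] [512.  -26.7] [10.3 37.1] dir -1.255
post 31 [529.1 -78.3  43.7] [529.3 -78.4] [8.3 5.6] dir 0.23
caps 606 [599.7  34.8  79.6] [607.9  35.2] [82.9 13.5] dir 0.227
catch+1 95 [604.1  54.7  70.6] [605.8  54.3] [27.6  5.1] dir 0.163
catch-1 7
```

View pics/w3.png

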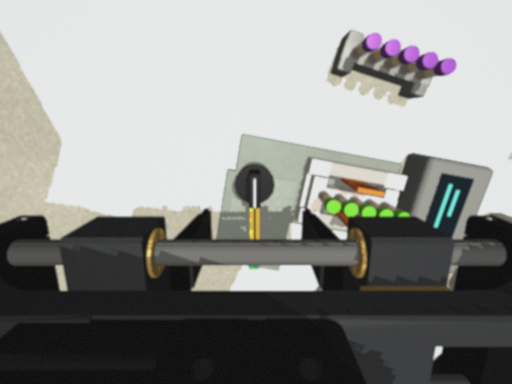

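The image shows the keeper arm pointing at the green post (arm at (254,222), post at (254,265)), with cassette caps at (334–404,207–217) and the catch at (370,191). I'll move above the cassette with the tool's y across it and look again.

>>> {"fn": "arm_command", "kwargs": {"rows": [[[-0.2,0.98,0,0,0,-0.19,1],[-0.2,0.98,0,0,0,-0.19,1],[-0.2,0.98,0,0,0,-0.19,1],[-0.2,0.98,0,0,0,-0.19,1],[-0.2,0.98,0,0,0,-0.19,1],[-0.2,0.98,0,0,0,-0.19,1],[-0.2,0.98,0,0,0,-0.19,1],[-0.2,0.98,0,0,0,-0.19,1],[-0.2,0.98,0,0,0,-0.19,1],[-0.2,0.98,0,0,0,-0.19,1]]]}}

```text
t: 9.32
eef_pos: [644.8, 39.0, 349.8]
tcp_rot: [-3.141, -0.002, 3.118]
ft_force: [0.4, -1.3, 0.0]
opening: 1.003
grip_force: 0.0
```

>>> {"fn": "arm_command", "kwargs": {"rows": [[[0,0,0,0,0,-0.032,1],[0,0,0,0,0,-0.032,1],[0,0,0,0,0,-0.032,1],[0,0,0,0,0,-0.032,1],[0,0,0,0,0,-0.032,1]]]}}

```text
t: 9.73
eef_pos: [644.9, 39.1, 350.7]
tcp_rot: [3.141, -0.001, -2.974]
ft_force: [0.5, 0.5, -0.4]
opening: 1.004
grip_force: 0.0
```

```bash
python3 - <<'E'
from h import *
s=state(); print(s["t"],s["eef_pos"],s["tcp_rot"],s["joints"],s["opening"])
p,d,K,T,c=cam("wrist"); P=pts(d,K,T); h=cv2.cvtColor(p,cv2.COLOR_RGB2HSV); np.savez("w4",p=p,d=d,K=K,T=T); save("w4.png",p)
near=np.hypot(P[...,0]-496,P[...,1]-16.5)
def line(m,name):
    if m.sum()<8: print(name,m.sum()); return
    q=P[m]; r=cv2.minAreaRect(q[:,:2].astype(np.float32)); v=cv2.fitLine(q[:,:2].astype(np.float32),cv2.DIST_HUBER,0,.01,.01).ravel()
    print(name,m.sum(),q.mean(0).round(1),np.round(r[0],1),np.round(r[1],1),"dir",np.arctan2(v[1],v[0]).round(3))
line((P[...,2]>68)&(P[...,2]<78)&(near<30),"grip")
ar=(cv2.inRange(h,(18,110,60),(34,255,255))>0)&(P[...,2]>38)&(P[...,2]<49)
line(ar&(near<85)&(P[...,1]<0),"arm")
line((cv2.inRange(h,(50,80,20),(85,255,255))>0)&(P[...,2]>40)&(P[...,2]<48)&(near<115),"post")
line((cv2.inRange(h,(36,130,60),(50,255,255))>0)&(P[...,2]>77)&(P[...,2]<84),"caps")
for sg in (1,-1):
    m=(cv2.inRange(h,(3,150,60),(16,255,255))>0)&(P[...,2]>66)&(P[...,2]<76)&(abs(P[...,0]-609)<40); m&=(sg*(P[...,1]-35-0.17*(P[...,0]-609))>0); line(m,"catch%+d"%sg)
E
```

```text
9.7333 [644.91451819  39.08313071 350.66992138] [ 3.14147996e+00 -1.08380939e-03 -2.97428610e+00] [-4.16320633e-02  5.74784786e-01  1.56197834e+00 -1.35637069e-04
  1.00591315e+00 -1.77966221e+00] 1.004109671658429
grip 717 [496.8  16.2  73.2] [496.2  15.9] [12.4 35.8] dir -1.229
arm 885 [513.8 -31.1  43.4] [513.2 -31.4] [12.4 59.4] dir -1.229
post 231 [527.8 -73.1  43.3] [527.5 -73.6] [11.6 16.4] dir -1.416
caps 727 [610.   34.5  79.6] [610.5  35. ] [83.7 11.7] dir 0.17
catch+1 114 [606.   52.8  71. ] [605.9  53.1] [27.4  3.5] dir 0.163
catch-1 90 [607.3  15.4  71.4] [611.3  15.7] [25.5  3.9] dir 0.26
```

View pics/w4.png

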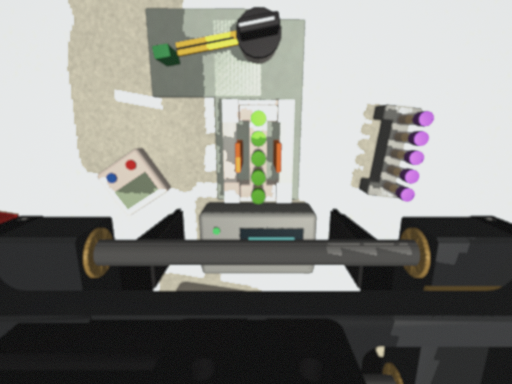

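The keeper points at the post (arm direction -1.229, post bearing -1.234). Caps are at (258,118–197) and catches at (239,157) and (278,157), giving a pinch point of about (610,36) with yaw 0.168, so the tool is aligned. Descending.

>>> {"fn": "arm_command", "kwargs": {"rows": [[[0.233,0.0185,0.2,0,0,0,1],[0.233,0.0185,0.2,0,0,0,1],[0.233,0.0185,0.45,0,0,0,1],[0.233,0.0185,0.65,0,0,0,1],[0.233,0.0185,0.81,0,0,0,1],[0.233,0.0185,0.81,0,0,0,1],[0.233,0.0185,0.81,0,0,0,1]]]}}

```text
t: 10.37
eef_pos: [610.1, 35.9, 229.4]
tcp_rot: [3.141, -0.002, -2.972]
ft_force: [0.4, 0.3, -0.1]
opening: 0.997
grip_force: 0.0
```

>>> {"fn": "arm_command", "kwargs": {"rows": [[[0,0,0,0,0,0,0],[0,0,0,0,0,0,0],[0,0,0,0,0,0,0],[0,0,0,0,0,0,0],[0,0,0,0,0,0,0],[0,0,0,0,0,0,0],[0,0,0,0,0,0,0]]]}}

```text
t: 10.95
eef_pos: [610.0, 36.0, 230.2]
tcp_rot: [-3.141, 0.0, -2.971]
ft_force: [-0.2, -0.5, -0.5]
opening: 0.571
grip_force: 0.0
```

>>> {"fn": "arm_command", "kwargs": {"rows": [[[0,0,0,0,0,0,-1],[0,0,0,0,0,0,-1],[0,0,0,0,0,0,-1],[0,0,0,0,0,0,-1],[0,0,0,0,0,0,-1],[0,0,0,0,0,0,-1]]]}}

```text
t: 11.45
eef_pos: [610.1, 35.9, 230.5]
tcp_rot: [-3.141, 0.0, -2.972]
ft_force: [-2.2, -1.4, 5.9]
opening: 0.287
grip_force: 30.1
```

The opening reads 27 mm where 30 is expected. I'll settle and check before lifting.

>>> {"fn": "arm_command", "kwargs": {"rows": [[[0,0,0,0,0,0,-1],[0,0,0,0,0,0,-1],[0,0,0,0,0,0,-1],[0,0,0,0,0,0,-1]]]}}

```text
t: 11.78
eef_pos: [610.0, 35.9, 230.4]
tcp_rot: [-3.141, 0.0, -2.972]
ft_force: [-1.4, -0.6, 6.1]
opening: 0.292
grip_force: 30.1
```

```bash
python3 - <<'E'
from h import *
s=state(); print(s)
a=[]
for n,(u,v) in(("scene",(275,185)),("side",(250,190))):
    p,d,K,T,c=cam(n); a.append(cv2.resize(p[v-50:v+50,u-60:u+60],(400,333),interpolation=cv2.INTER_CUBIC))
save("g1.png",np.hstack(a))
E
```

```text
{'t': 11.7833, 'joints': array([-4.93035211e-02,  6.84809723e-01,  1.74347700e+00, -2.49382431e-04,
        7.12919035e-01, -1.78998885e+00]), 'qvel': array([ 5.75344524e-05, -8.11388806e-04,  1.59470741e-03,  4.82439452e-04,
       -1.54266692e-03, -2.32480413e-04]), 'tau': array([ 4.92631998e-01, -6.17937684e+01, -1.71641725e+01,  8.12647166e-02,
       -3.33438087e-01, -4.81302675e-02]), 'eef_pos': array([610.04683811,  35.86497241, 230.43244072]), 'tcp_rot': array([-3.14134925e+00,  3.42142072e-04, -2.97151500e+00]), 'ft_force': array([-1.41698556, -0.59542719,  6.10001032]), 'moment': array([-0.01432567,  0.13720111, -0.070608  ]), 'grip_force': 30.054310262203217, 'opening': 0.29202027846556783}
```

View pics/g1.png

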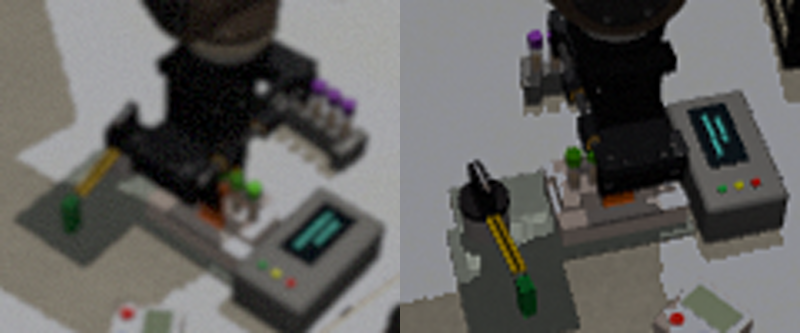

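The keeper points at the post and the fingers hold the catches. First a small slow lift to check the latch is free.

>>> {"fn": "arm_command", "kwargs": {"rows": [[[0,0,-0.015,0,0,0,-1],[0,0,-0.03,0,0,0,-1],[0,0,-0.045,0,0,0,-1],[0,0,-0.06,0,0,0,-1],[0,0,-0.08,0,0,0,-1],[0,0,-0.1,0,0,0,-1],[0,0,-0.1,0,0,0,-1]]]}}

```text
t: 12.47
eef_pos: [610.1, 35.9, 245.6]
tcp_rot: [-3.141, 0.001, -2.971]
ft_force: [0.0, -1.4, -1.4]
opening: 0.285
grip_force: 30.0
```

The latch is free and the wrist carries only the cassette's weight, so I lift on.

>>> {"fn": "arm_command", "kwargs": {"rows": [[[0,0,-0.06,0,0,0,-1],[0,0,-0.15,0,0,0,-1],[0,0,-0.25,0,0,0,-1],[0,0,-0.37,0,0,0,-1],[0,0,-0.5,0,0,0,-1],[0,0,-0.62,0,0,0,-1],[0,0,-0.72,0,0,0,-1],[0,0,-0.78,0,0,0,-1],[0,0,-0.8,0,0,0,-1],[0,0,-0.8,0,0,0,-1]]]}}

```text
t: 13.3
eef_pos: [609.9, 36.0, 365.6]
tcp_rot: [-3.141, 0.001, -2.971]
ft_force: [-0.0, -0.2, -1.9]
opening: 0.288
grip_force: 30.0
```

>>> {"fn": "arm_command", "kwargs": {"rows": [[[0,0,0,0,0,0,-1],[0,0,0,0,0,0,-1],[0,0,0,0,0,0,-1],[0,0,0,0,0,0,-1],[0,0,0,0,0,0,-1],[0,0,0,0,0,0,-1]]]}}

```text
t: 13.8
eef_pos: [610.1, 35.9, 364.7]
tcp_rot: [-3.142, -0.0, -2.971]
ft_force: [0.9, -0.2, -1.1]
opening: 0.286
grip_force: 30.0
```

```bash
python3 - <<'E'
from h import *
s=state(); print(s["t"],s["eef_pos"],s["tcp_rot"],s["ft_force"],s["opening"],s["grip_force"],abs(s["qvel"]).max())
a=[]
for n,(u,v) in(("scene",(275,175)),("side",(255,180))):
    p,d,K,T,c=cam(n); P=pts(d,K,T); h=cv2.cvtColor(p,cv2.COLOR_RGB2HSV)
    a.append(cv2.resize(p[v-65:v+65,u-65:u+65],(400,400),interpolation=cv2.INTER_CUBIC))
    near=np.hypot(P[...,0]-496.2,P[...,1]-16.2)
    for nm,lo,hi,z0,z1 in(("yellow",(18,110,50),(34,255,255),36,50),("green",(50,80,20),(85,255,255),38,50)):
        m=(cv2.inRange(h,lo,hi)>0)&(P[...,2]>z0)&(P[...,2]<z1)&(near<115)&(P[...,1]<5)
        c0=P[m].mean(0); print(n,nm,m.sum(),c0.round(1),"bearing",np.arctan2(c0[1]-16.2,c0[0]-496.2).round(3))
    m=(cv2.inRange(h,(36,130,50),(50,255,255))>0)&(np.hypot(P[...,0]-610,P[...,1]-36)<70)
    k,l,st,ce=cv2.connectedComponentsWithStats(m.astype(np.uint8))
    for i in range(1,k):
        if st[i,4]>4: print(n,"cap",np.median(P[l==i],0).round(1))
save("g2.png",np.hstack(a))
E
```

```text
13.8 [610.06647301  35.90953595 364.68687144] [-3.14156305e+00 -4.26960219e-04 -2.97149294e+00] [ 0.89344672 -0.17349724 -1.06543629] 0.28565864070463526 29.970722794532776 0.002333824708093129
scene yellow 66 [517.3 -30.   43.2] bearing -1.143
scene green 17 [531.7 -74.7  43. ] bearing -1.199
scene cap [627.1  35.3 211.7]
scene cap [648.6  38.9 213.4]
side yellow 70 [513.7 -31.8  44.7] bearing -1.222
side green 29 [528.9 -76.3  44.3] bearing -1.231
side cap [589.2  28.1 214.9]
side cap [573.6  25.8 213.8]
```

View pics/g2.png

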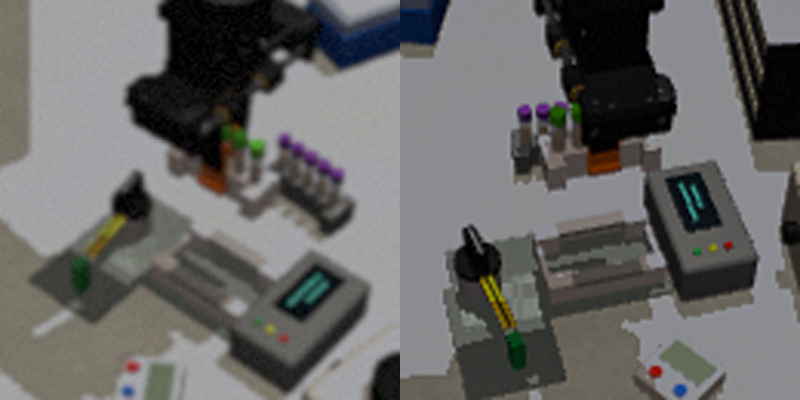

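The cassette is held clear of the dock: cap tops are at about 214 mm, so the underside is at about 140 mm. It is level, the keeper is at the post and the bystanders are in place. Handing in.

```bash
python3 -c "
from cell import *
print(job_done())"
```

```text
the job is handed in; nothing more can be done
None
```

Job handed in at about 14 s: the keeper points at the green post (within about 0.01 rad by camera), and the cassette is held level and still by its squeezed catches, its underside about 140 mm above the bench.

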